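Set a board to its cut line on the saw board and lock it with the cam

TASK

The thin board on the raised saw board is to be sawn off at its pencil line: push it with the fingertips until it lies flat against the fence along the far side and its scribbled waste end sticks out past the right-hand end of the saw board, with the pencil line exactly at that end. Push the wooden cam lever round until the cam jams the board firmly against the fence, and leave it locked like that. Only push things, never lift the board, and leave the tools around it where they lie.

Things in the scene. Friction and masses are not known exactly. Their poses are not given: they have to be found in the camera images.
- saw_board: Raised white-faced saw board fixed to the bench, 230 (x) x 380 (y) mm, top 40 mm above the bench; its place and yaw differ each time. Origin at bench level under its middle; x points away from the robot to the fence, y to the left. Near face of the fence at x = +80 mm, right-hand end face at y = -190 mm. Two battens under it.
- board_end (a point): Middle of the saw board's right-hand end edge, at its top (saw board frame x 0, y -190, z 40 mm). The pencil line must come level with this edge.
- fence: Dark straight wooden fence on the saw board's far side, 30 (x) x 380 (y) x 22 mm, standing on its top. Origin in the middle of its underside, at x = +95 mm in the saw board's frame; its near face is 15 mm in -x from its origin.
- workpiece: Loose thin light-wood board, 100 (x) x 240 (y) x 9 mm, about 0.16 kg, lying flat on the saw board, at first askew, clear of the fence and too far left. Origin in the middle of its underside, y along its length; the waste end, with three pencil scribbles, is the -y (right) end. Against the fence its origin is at x = +30 mm in the saw board's frame.
- cut_line (a point): Middle of the pencil line squared across the workpiece's top, 40 mm from the waste end (workpiece frame x 0, y -80, z 9 mm).
- cam_lever (a joint): Turn of the wooden cam lever about its upright bolt, rad. At 0 it points right and toward the robot (230 deg anticlockwise from the saw board's +x, from above); grows as it turns clockwise from above, via pointing at the robot (0.87) to pointing left (2.44, stop). Starts between 0 and 0.5. Touches a board that lies against the fence at about 1.94; well locked from about 2.2 on.
- cam: Round wooden eccentric cam at the lever's root: a disc 64 mm across its top, rim slightly undercut, 18 mm thick, centre 12 mm off the bolt on the side 90 deg clockwise from the lever. Origin on the bolt's axis, at x -60.5, y -100 mm in the saw board's frame, at the height of its top; turns with the lever. Beyond first touch it jams the board harder the further it turns.
- lever_end (a point): Middle of the lever's rounded end, 90 mm from the bolt's axis, 10 mm above the saw board's top. The lever is 22 mm wide (28 at its round end), from 1 to 19 mm above the top. Its hinge friction is about 0.15 N m and it stays where it is left; to lock it, push with some 6 to 12 N near its end.
- tape_measure: Tape measure, 35 x 82 x 75 mm, a bystander, origin under its middle.
- pencil: Carpenter's pencil, 14 x 158 x 8 mm, a bystander, origin under its middle.
- sanding_block: Wooden sanding block, 62 x 112 x 32 mm, a bystander, origin under its middle.
- offcut_short: Short timber offcut, 45 x 90 x 45 mm, a bystander, origin under its middle.
- glue_bottle: White glue bottle, 63 mm across, 190 mm tall, standing to the right of the saw board, a bystander, origin under its middle.
- jar: Jar of screws, 64 mm across, 85 mm tall, standing to the left of the saw board, a bystander, origin under its middle.

How it is judged:
By the outcome, as a careful person would: the job done as asked, in the order asked, and still so for the second after the job is handed in, with the robot touching nothing.
It also fails if it takes over 69 s, if anything falls off the work surface, if the arm or the gripper's body presses on something with over 40 N, if the wrist force passes 120 N, or if a joint passes its speed limit or range.

ROBOT

A 6-joint arm with a two-finger parallel gripper is mounted at the origin on a cart in front of the work surface, level with it; the furniture and walls round the work are solid. World frame = base frame: x ahead of the robot, y to its left, z up, the work surface at z = 0. Lengths are in m, angles in rad, forces in N, time in s.
With the tool pointing down it reaches from about 0.225 to 0.875 m from the base axis. Payload 3.4 kg.
Tool frame: the origin (TCP) lies on the centre line of the jaws, within the pads' length; the fingertips stand 11 mm ahead of it and the grasp point (between the pads) lies 8 mm behind it; z points along the fingers, y is the line along which they close (so a half turn about z gives the same grasp; the last joint's range is limited). The gripper opens to 85 mm and grips with 20 to 120 N. Pads are 22 mm wide; open, the fingers measure 114 mm over their backs; the gripper's body (76 mm by 85 mm) begins 54 mm behind the grasp point. The pads swing forward as they close: fully open they stand 13 mm farther back than shut.
Start: joints at [1.122, 0.276, 1.505, -0, 1.361, -0.121], TCP at [0.185, 0.544, 0.242] pointing down, gripper open.
Joint ranges: [-2.89, 2.89], [-0.75, 2.08], [0.22, 2.7], [-1.18, 4.32], [0.11, 2.71], [-2.7, 2.7]. Speed limits (rad/s): [2.57, 2.57, 3.14, 3.14, 3.14, 3.14].

INTERFACE

Orientations are given as a unit quaternion [w, x, y, z].
In Python, from rig import manip, eyes, job gives the robot as it stands.
- The arm moves only by the tool drive_tool, never from a script. Its argument "rows" is a list of rows, each a list of 3 entries, a list of its own where there are three numbers: the turn, a rotation vector about the world's x, y, z in rad, then the shift along the world's x, y, z in cm, then the finger opening in cm, from 0 to 8.54. A call has 1 to 8 rows; each row shifts and turns the commanded pose from where the row before left it; what a row does not reach is not made up. A row lasts 1/8 s, in which the tool goes at most 62.5 mm and 10.7 degrees, less where a joint would pass 70% of its speed; a pose out of reach is approached as far as the arm can. A call is refused whole if a number of a shift passes 6.25 or a number of a turn 0.188, either way. A call with a gripper value outside its range is refused whole. The fingers move at their own pace and stop on an object; "force" is the grip in N (left out, the last holds). Time passes only in rows, so rows that do not move let the fingers close. It gives the time, the measured TCP pose, the force, the opening and the grip force at its end, in the units of the state.
- manip.get_state(): the state, without advancing time (a new reading comes with each control period).
- eyes.get_image(name): name is "scene" or "side" or "wrist"; returns the picture (420x560x3 uint8, red, green, blue); there is no depth.
- eyes.get_calibration(name): a dict with "camera_matrix" (3x3 intrinsics, pixels), "view" (4x4, takes a point from world to camera coordinates). Camera axes: x right, y up, looking along -z (the intrinsics and any distortion apply to the point x, -y, -z); pixel columns grow to the right and rows downward; lengths in m; the calibration is good to about 2 mm. The wrist camera is an equidistant fisheye: a pixel r from the principal point sees the ray r / f radians off the axis. A picture is of the moment at which its call begins: read the wrist's pose just before it. get_calibration takes no time and is no camera call; for the wrist camera it gives the pose at the moment of the call.
- job.sign_off(): hands the job in; it is judged then, once.
The state is a dict: "clock": time; "qpos": joint angles; "qd": joint speeds; "effort": joint torques, N m; "position": TCP position; "ee_rot": TCP orientation; "contact_force": force on the tool from outside, world axes, zero at the start; "moment": the same for the moment, N m; "width": finger opening in m; "gripper_force": force on a finger pad.
Only numpy, scipy, OpenCV 4.12 (cv2) and the standard library are available. Lean on these libraries where they do the work, as an engineer would, in place of code of your own. Each camera call takes 0.05 s, during which the arm holds its last target. There are 200 camera calls.

## Working session

There is one attempt and no reset: what is moved stays moved. The work goes in short steps, Python scripts to look and compute and a tool call to move; the robot and the scene stay as the last step left them, time stands still between calls to the robot, and variables do not carry over. Pictures are saved under pics/ and viewed, at most 10 in all, crops included, and the job is handed in when it is done.

Besides the shell and the picture viewer there is one more tool, called as a command line: name --argument value ..., lists and objects as JSON in quotes. drive_tool: Moves the arm, as the interface text tells. Its arguments: {"type":"object","properties":{"rows":{"type":"array"},"force":{"type":"number"}},"required":["rows"]}

```bash
mkdir -p pics; cat > h.py <<'E'
import numpy as np, cv2
from rig import manip, eyes, job
def shot(n,f):
    c=eyes.get_calibration(n); im=eyes.get_image(n); cv2.imwrite('pics/'+f+'.png',im[:,:,::-1]); np.savez('pics/'+f,K=c['camera_matrix'],V=c['view'],D=np.array(c.get('distortion',[0])).ravel()); return c
def toworld(f,uv,z,fish=False):
    d=np.load('pics/'+f+'.npz');K,V=d['K'],d['V'];uv=np.atleast_2d(uv).astype(float)
    p=np.c_[(uv[:,0]-K[0,2])/K[0,0],(uv[:,1]-K[1,2])/K[1,1]]
    if fish:
        r=np.linalg.norm(p,axis=1)[:,None]; r=np.maximum(r,1e-9); ray=np.c_[p/r*np.sin(r),np.cos(r)]
    else: ray=np.c_[p,np.ones(len(p))]
    ray=ray*[1,-1,-1]; R=V[:3,:3];C=-R.T@V[:3,3]; w=ray@R
    return C+w*((np.broadcast_to(z,(len(p),))-C[2])/w[:,2])[:,None]
def proj(f,P,fish=False):
    d=np.load('pics/'+f+'.npz');K,V=d['K'],d['V'];P=np.atleast_2d(P)
    c=(P@V[:3,:3].T+V[:3,3])*[1,-1,-1]
    if fish:
        r=np.linalg.norm(c[:,:2],axis=1);t=np.arctan2(r,c[:,2]);p=c[:,:2]/r[:,None]*t[:,None]
    else: p=c[:,:2]/c[:,2:]
    return p*[K[0,0],K[1,1]]+[K[0,2],K[1,2]]
E
python3 - <<'E'
from h import *
for n in ('scene','side','wrist'):
    c=shot(n,n+'0'); print(n,c.keys(),np.round(c['camera_matrix'],1).tolist(),np.round(c['view'],3).tolist())
a=cv2.imread('pics/scene0.png');print(manip.get_state())
cv2.imwrite('pics/scene0b.png',cv2.resize(a,(800,600),interpolation=cv2.INTER_CUBIC))
E
```

```text
scene dict_keys(['camera_matrix', 'view']) [[380.3, 0.0, 274.8], [0.0, 380.3, 207.6], [0.0, 0.0, 1.0]] [[0.797, -0.604, 0.011, -0.434], [0.296, 0.406, 0.865, -0.202], [-0.527, -0.686, 0.502, -0.908], [0.0, 0.0, 0.0, 1.0]]
side dict_keys(['camera_matrix', 'view']) [[400.9, 0.0, 281.3], [0.0, 400.9, 203.9], [0.0, 0.0, 1.0]] [[-1.0, -0.007, 0.008, 0.563], [0.01, -0.615, 0.788, -0.069], [-0.001, 0.789, 0.615, -1.148], [0.0, 0.0, 0.0, 1.0]]
wrist dict_keys(['camera_matrix', 'view']) [[325.2, 0.0, 280.1], [0.0, 325.2, 209.3], [0.0, 0.0, 1.0]] [[0.322, 0.947, -0.001, -0.574], [-0.91, 0.309, -0.277, 0.035], [-0.262, 0.09, 0.961, -0.379], [0.0, 0.0, 0.0, 1.0]]
{'clock': 0.15, 'qpos': array([ 1.12197516e+00,  2.76421457e-01,  1.50581908e+00,  1.00305356e-06,
        1.36069832e+00, -1.21007120e-01]), 'qd': array([-7.91215730e-05, -1.06667045e-03, -3.52122403e-03, -9.71804510e-04,
        5.03128844e-04,  1.58921893e-03]), 'effort': array([ 1.39212290e-03, -4.17145693e+01, -2.46033096e+01, -3.18822931e-04,
        7.71450810e-03, -1.11200580e-05]), 'position': array([0.18498217, 0.5440417 , 0.2416638 ]), 'ee_rot': array([-1.89662750e-04,  1.63174169e-01,  9.86597049e-01, -6.45828266e-04]), 'contact_force': array([-0.0178833 , -0.81071317, -0.60669929]), 'moment': array([-0.00434368, -0.02177012,  0.02517078]), 'gripper_force': 0.0, 'width': 0.08559374031558296}
```

View pics/scene0b.png

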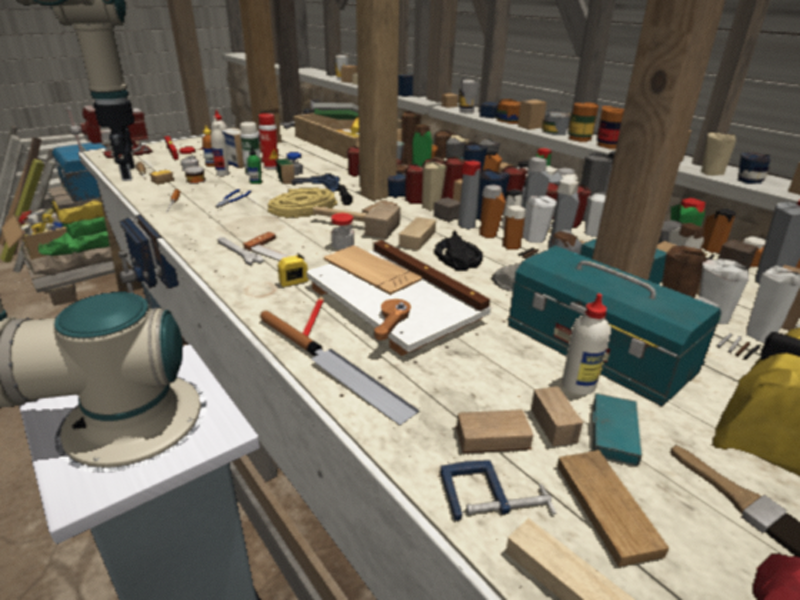

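View pics/side0.png

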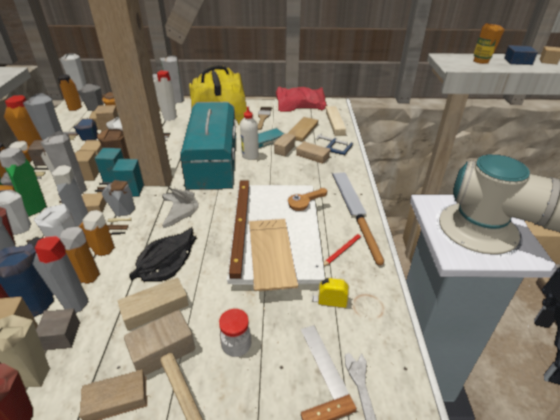

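The overviews show the saw board around side-view pixels (235–320, 185–285). The fence is on its far side, the workpiece is askew at (272,252), and the lever's bolt is near (298,201) with its end near (322,191).

```bash
python3 - <<'E'
from h import *
print(np.round(toworld('side0',[[315,185],[323,283],[244,181],[235,275],[298,201],[322,191],[250,222],[287,220],[296,286],[252,285]],[.04,.04,.062,.062,.058,.05,.049,.049,.049,.049]),3))
a=cv2.imread('pics/side0.png')[170:300,210:350]
cv2.imwrite('pics/side0c.png',cv2.resize(a,None,fx=4.6,fy=4.6,interpolation=cv2.INTER_CUBIC))
E
```

```text
[[ 0.46  -0.148  0.04 ]
 [ 0.465  0.246  0.04 ]
 [ 0.678 -0.134  0.062]
 [ 0.668  0.244  0.062]
 [ 0.516 -0.042  0.058]
 [ 0.442 -0.103  0.05 ]
 [ 0.648  0.042  0.049]
 [ 0.548  0.032  0.049]
 [ 0.528  0.263  0.049]
 [ 0.628  0.262  0.049]]
```

View pics/side0c.png

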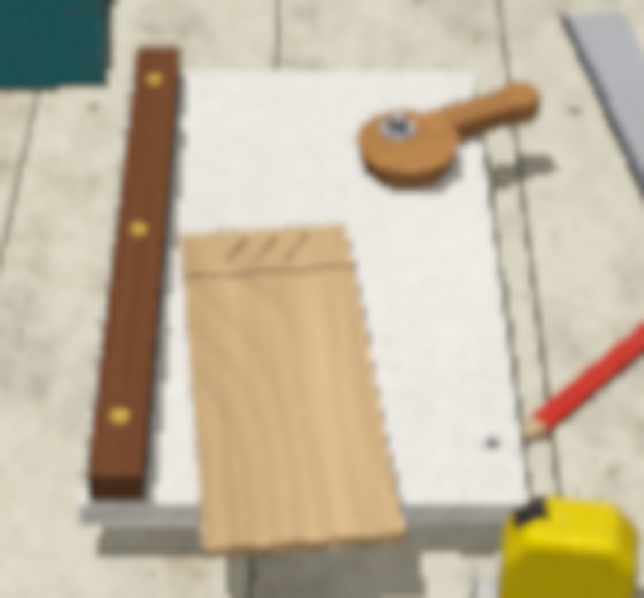

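The crop shows the fence at the left and the board's left end slightly overhanging. The cut line runs from crop (190,275) to (352,265). The bolt is at (398,125) and the lever points toward the robot and right. Next I'll move above the board for a close look.

drive_tool --rows '[[[0,0,0.177],[5,-6,3],5],[[0,0,0.177],[5,-6,3],5],[[0,0,0],[5,-6,2],5],[[0,0,0],[4,-6,2],5],[[0,0,0],[2,-6,2],5],[[0,0,0],[2,-6,0],5],[[0,0,0],[2,-6,0],5],[[0,0,0],[2,-6,0],5]]'

```text
clock: 1.15
position: [0.4094, 0.1231, 0.3376]
ee_rot: [0.0, -0.011, 1.0, 0.0]
contact_force: [1.0, 0.1, -0.7]
width: 0.0499
gripper_force: 0.0
```

```bash
python3 - <<'E'
from h import *
c=shot('wrist','w1');s=manip.get_state();V=c['view'];print(s['clock'],s['position'],s['ee_rot'],s['width'],-V[:3,:3].T@V[:3,3])
a=cv2.imread('pics/w1.png')
cv2.imwrite('pics/w1b.png',cv2.resize(a,(800,600),interpolation=cv2.INTER_CUBIC))
E
```

```text
1.2 [0.41202021 0.11507397 0.33740615] [ 0.00110597 -0.00672955  0.999966   -0.00463593] 0.049869995808623065 [0.33849128 0.12160904 0.46980187]
```

View pics/w1b.png

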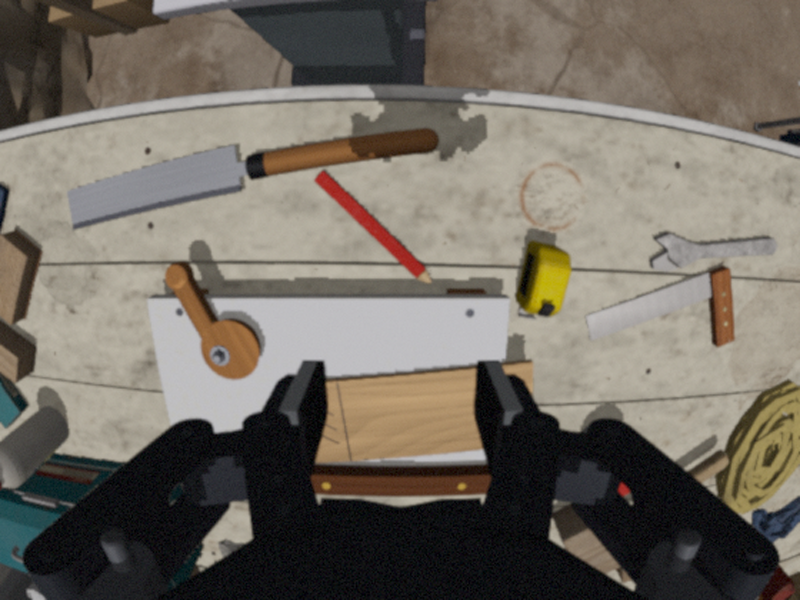

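The wrist view shows the saw board's near corners at (150,297) and (509,297). The bolt is at (219,355), the lever end at (177,275), and the workpiece's near-left corner at (532,362). The cut line runs (338,384)–(350,461), and the fence's near face is at about row 466.

```bash
python3 - <<'E'
from h import *
uv=np.array([[150,297],[509,297],[219,355],[177,275],[532,362],[330,378],[338,384],[350,461],[318,466],[488,466],[171,420]])/800*560
P=toworld('w1',uv,[.04,.04,.062,.059,.049,.049,.049,.049,.062,.062,.04],True);print(np.round(P,4))
import math
d=P[1]-P[0];print('yaw edge',math.degrees(math.atan2(-d[0],d[1])),np.linalg.norm(d))
# side-view checks
k=4.6;o=np.array([210,170])
uv=np.array([[398,125],[180,72],[473,72],[522,505],[525,97],[178,50],[145,495],[190,275],[352,265]])/k+o
print(np.round(toworld('side0',uv,[.06,.04,.04,.04,.059,.062,.062,.049,.049]),4))
E
```

```text
[[ 0.4662 -0.1424  0.04  ]
 [ 0.4585  0.231   0.04  ]
 [ 0.5188 -0.0565  0.062 ]
 [ 0.4373 -0.0956  0.059 ]
 [ 0.524   0.2598  0.049 ]
 [ 0.5447  0.0553  0.049 ]
 [ 0.5512  0.0633  0.049 ]
 [ 0.6474  0.073   0.049 ]
 [ 0.6469  0.0392  0.062 ]
 [ 0.6434  0.2238  0.062 ]
 [ 0.6165 -0.1418  0.04  ]]
yaw edge 1.1808437805361154 0.3734891584656994
[[ 0.52   -0.0575  0.06  ]
 [ 0.6634 -0.1406  0.04  ]
 [ 0.467  -0.1441  0.04  ]
 [ 0.4632  0.236   0.04  ]
 [ 0.4377 -0.0901  0.059 ]
 [ 0.6634 -0.1347  0.062 ]
 [ 0.6524  0.2514  0.062 ]
 [ 0.6423  0.0732  0.049 ]
 [ 0.5491  0.0631  0.049 ]]
```

drive_tool --rows '[[[0,0,0],[0,0,0],5],[[0,0,0],[3,1.5,-4],5],[[0,0,0],[3,1.5,-5],5],[[0,0,0],[3,1,-5],5],[[0,0,0],[0,0,-5],5],[[0,0,0],[0,0,-3],5],[[0,0,0],[0,0,0],5],[[0,0,0],[0,0,0],5]]'

```text
clock: 2.2
position: [0.4998, 0.1663, 0.1188]
ee_rot: [0.001, -0.011, 1.0, 0.0]
contact_force: [-0.1, -0.3, 0.5]
width: 0.0501
gripper_force: 0.0
```

```bash
python3 - <<'E'
from h import *
s=manip.get_state();print(s['clock'],s['position'],s['ee_rot'],s['width'],s['contact_force'])
E
```

```text
2.2 [0.49984597 0.16629817 0.1187558 ] [ 9.90584819e-04 -1.13867692e-02  9.99934608e-01  3.73911385e-04] 0.05009190316665807 [-0.07056682 -0.29510277  0.5281951 ]
```

drive_tool --rows '[[[0,0,0],[0,-1,-3],5],[[0,0,0],[0,0,-2.5],5],[[0,0,0],[0,0,-1.2],5],[[0,0,0],[0,0,0],5]]'

```text
clock: 2.7
position: [0.4996, 0.1553, 0.0512]
ee_rot: [0.0, -0.011, 1.0, 0.0]
contact_force: [-0.0, -0.3, 0.5]
width: 0.0502
gripper_force: 0.0
```

```bash
python3 - <<'E'
from h import *
c=shot('side','side1')
a=cv2.imread('pics/side1.png')[170:290,210:350]
cv2.imwrite('pics/side1c.png',cv2.resize(a,None,fx=5,fy=5,interpolation=cv2.INTER_CUBIC))
E
```

```text
(no output)
```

View pics/side1c.png

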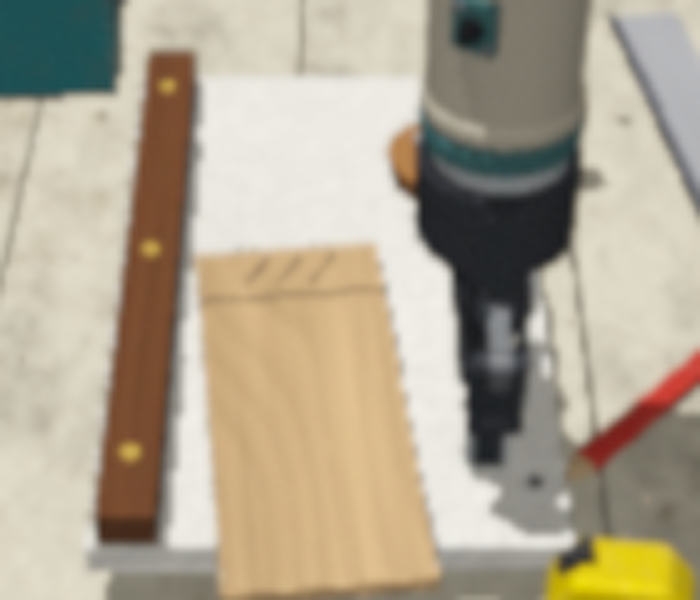

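The tips hover just above the saw board, on the near side of the workpiece (crop (487,465)). Now I'll push it to the fence.

drive_tool --rows '[[[0,0,0],[1,0,0],5],[[0,0,0],[0.8,0,0],5],[[0,0,0],[0.7,0,0],5],[[0,0,0],[0.7,0,0],5],[[0,0,0],[0.5,0,0],5],[[0,0,0],[0.5,0,0],5],[[0,0,0],[0.2,0,0],5],[[0,0,0],[0,0,0],5]]'

```text
clock: 3.75
position: [0.5436, 0.155, 0.0506]
ee_rot: [0.0, -0.011, 1.0, 0.0]
contact_force: [0.6, -0.5, -0.7]
width: 0.0503
gripper_force: 0.0
```

drive_tool --rows '[[[0,0,0],[0.2,0,0],5],[[0,0,0],[0.1,0,0],5],[[0,0,0],[0.1,0,0],5],[[0,0,0],[0,0,0],5]]'

```text
clock: 4.25
position: [0.5449, 0.1549, 0.0504]
ee_rot: [-0.002, -0.011, 1.0, -0.0]
contact_force: [-5.9, 0.2, 3.6]
width: 0.0499
gripper_force: 2.9
```

```bash
python3 - <<'E'
from h import *
s=manip.get_state();print(s['clock'],s['position'],s['contact_force'])
c=shot('side','side2')
a=cv2.imread('pics/side2.png')[170:290,210:350]
cv2.imwrite('pics/side2c.png',cv2.resize(a,None,fx=5,fy=5,interpolation=cv2.INTER_CUBIC))
E
```

```text
4.25 [0.54494403 0.15492106 0.05044573] [-5.93595962  0.2449976   3.57996351]
```

View pics/side2c.png

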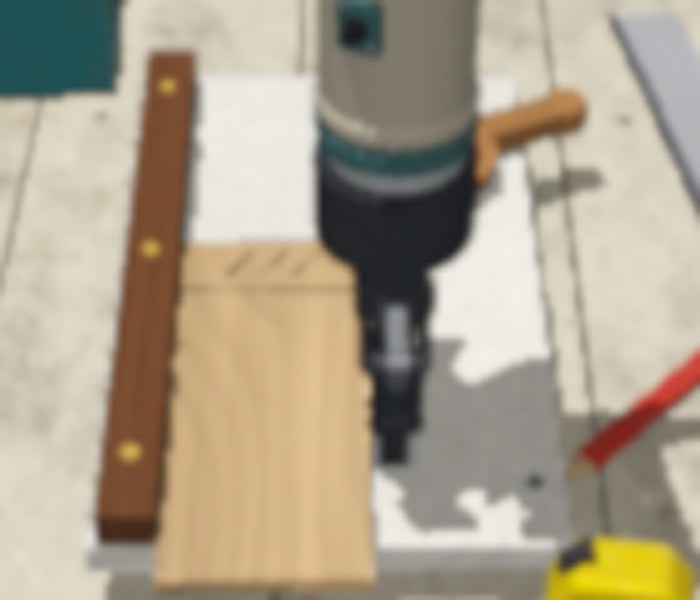

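The board now lies flat along the fence, with the cut line at crop (180,289)–(355,289).

```bash
python3 - <<'E'
from h import *
print(np.round(toworld('side2',np.array([[180,289],[355,289],[155,584],[373,585]])/5+[210,170],.049),4))
print(toworld('side0',[[235,345]],.0), manip.get_state()['qpos'])
E
```

```text
[[0.6569 0.0656 0.049 ]
 [0.5638 0.0641 0.049 ]
 [0.6529 0.2672 0.049 ]
 [0.5542 0.2665 0.049 ]]
[[0.65823957 0.38348531 0.        ]] [ 1.53947946e-01  4.35946147e-01  1.78731380e+00  5.37364097e-04
  9.22725748e-01 -1.43844658e+00]
```

drive_tool --rows '[[[0,0,0],[-1.5,0,0],5],[[0,0,0],[0,2,5],5],[[0,0,0.18],[2,4,3],5],[[0,0,0.18],[3,5,2],5],[[0,0,0.18],[3,4,0],5],[[0,0,0.18],[0,0,0],5],[[0,0,0.18],[0,0,0],5],[[0,0,0.18],[0,0,0],5]]'

```text
clock: 5.3
position: [0.6123, 0.3053, 0.1503]
ee_rot: [0.001, -0.526, 0.851, -0.0]
contact_force: [0.9, 0.3, -0.8]
width: 0.0495
gripper_force: 0.0
```

drive_tool --rows '[[[0,0,-0.18],[0,0,0],5],[[0,0,-0.18],[0,0,0],5],[[0,0,-0.18],[0,0,0],5],[[0,0,-0.18],[0,0,0],5],[[0,0,-0.18],[0,0,0],5],[[0,0,-0.18],[0,0,0],5],[[0,0,-0.18],[0,0,0],5],[[0,0,-0.18],[0,0,0],5]]'

```text
clock: 6.3
position: [0.6123, 0.3051, 0.1505]
ee_rot: [0.001, 0.171, 0.985, 0.0]
contact_force: [-0.2, -0.1, 0.0]
width: 0.05
gripper_force: 0.0
```

drive_tool --rows '[[[0,0,-0.18],[0,0,0],5],[[0,0,-0.18],[0,0,0],5],[[0,0,-0.18],[0,0,0],5],[[0,0,-0.18],[0,0,0],5],[[0,0,-0.18],[0,0,0],5],[[0,0,-0.18],[0,0,0],5],[[0,0,0],[0,0,0],5],[[0,0,0],[0,0,0],5]]'

```text
clock: 7.3
position: [0.6122, 0.3051, 0.1506]
ee_rot: [0.0, 0.65, 0.76, 0.0]
contact_force: [-0.3, -0.0, 0.1]
width: 0.05
gripper_force: 0.0
```

```bash
python3 - <<'E'
from h import *
s=manip.get_state();q=s['ee_rot'];print(s['clock'],s['position'],q,s['qpos'][5],np.degrees(2*np.arctan2(q[2],q[1]))-90)
E
```

```text
7.3 [0.61220172 0.30505876 0.15057009] [1.95416146e-04 6.50392560e-01 7.59598196e-01 2.46499738e-04] 0.2061425212706615 8.857583686012319
```

drive_tool --rows '[[[0,0,-0.134],[-0.9,0,-4],5],[[0,0,0],[0,0,-4],5],[[0,0,0],[0,0,-2],5],[[0,0,0],[0,0,0],5],[[0,0,0],[0,-1,0],5],[[0,0,0],[0,-1,0],5],[[0,0,0],[0,-1,0],5],[[0,0,0],[0,0,0],5]]'

```text
clock: 8.3
position: [0.6035, 0.2739, 0.0513]
ee_rot: [0.0, 0.701, 0.713, 0.0]
contact_force: [-0.2, -0.7, 0.2]
width: 0.0502
gripper_force: 0.0
```

```bash
python3 - <<'E'
from h import *
s=manip.get_state();q=s['ee_rot'];print(s['clock'],s['position'],q,np.degrees(2*np.arctan2(q[2],q[1]))-90,s['contact_force'])
E
```

```text
8.3 [0.60349239 0.27394816 0.05125108] [2.42694214e-04 7.01153563e-01 7.13010179e-01 3.27238681e-04] 0.9607347357170823 [-0.22445638 -0.65501421  0.17996518]
```

drive_tool --rows '[[[0,0,0],[0.02,-1.5,0],5],[[0,0,0],[0.03,-1.5,0],5],[[0,0,0],[0.03,-1.5,0],5],[[0,0,0],[0.03,-1.5,0],5],[[0,0,0],[0.04,-1.5,0],5],[[0,0,0],[0.04,-1.5,0],5],[[0,0,0],[0.04,-1.5,0],5],[[0,0,0],[0.03,-1.5,0],5]]'

```text
clock: 9.3
position: [0.6058, 0.154, 0.0506]
ee_rot: [0.0, 0.701, 0.713, 0.0]
contact_force: [0.0, 2.2, 1.4]
width: 0.0499
gripper_force: 0.7
```

drive_tool --rows '[[[0,0,0],[0.02,-1.2,0],5],[[0,0,0],[0.02,-1.0,0],5],[[0,0,0],[0.02,-1,0],5],[[0,0,0],[0.02,-0.8,0],5],[[0,0,0],[0.02,-0.7,0],5],[[0,0,0],[0.02,-0.6,0],5],[[0,0,0],[0.02,-0.4,0],5],[[0,0,0],[0,0,0],5]]'

```text
clock: 10.3
position: [0.6071, 0.0975, 0.0505]
ee_rot: [0.0, 0.701, 0.713, -0.0]
contact_force: [0.2, -0.5, 0.5]
width: 0.05
gripper_force: 0.0
```

```bash
python3 - <<'E'
from h import *
s=manip.get_state();print(s['clock'],s['position'],s['contact_force'],s['width'])
c=shot('side','side3');shot('wrist','w3')
a=cv2.imread('pics/side3.png')[160:270,210:350]
b=cv2.imread('pics/w3.png')
cv2.imwrite('pics/c3.png',np.hstack([cv2.resize(a,(400,314),interpolation=cv2.INTER_CUBIC),cv2.resize(b,(400,300))[:, :][0:300] if 0 else cv2.copyMakeBorder(cv2.resize(b,(400,300)),0,14,0,0,0)]))
E
```

```text
10.3 [0.60714682 0.0975413  0.05047842] [ 0.18139668 -0.53055058  0.45801793] 0.049964715502627155
```

View pics/c3.png

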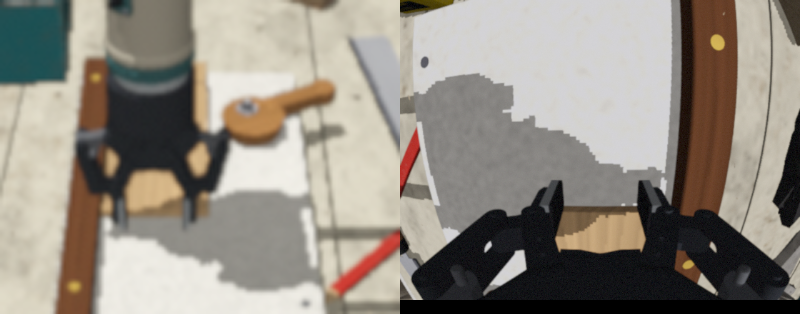

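The board moved right along the fence. In the left panel its right end is still on the saw board, near y≈70. I'll push 2 cm more, then lift off for a precise look.

drive_tool --rows '[[[0,0,0],[0.02,-0.7,0],5],[[0,0,0],[0.01,-0.7,0],5],[[0,0,0],[0.01,-0.5,0],5],[[0,0,0],[0,0,0],5],[[0,0,0],[0,1,0],5],[[0,0,0],[0,0,5],5],[[0,0,0],[0,-1,6],5],[[0,0,0],[-1,-4,3],5]]'

```text
clock: 11.4
position: [0.5998, 0.0408, 0.1943]
ee_rot: [0.002, 0.699, 0.715, 0.003]
contact_force: [0.1, -1.4, -0.7]
width: 0.05
gripper_force: 0.0
```

drive_tool --rows '[[[0,0,0],[0,-5,0],5],[[0,0,0],[0,-5,0],5],[[0,0,0],[0,0,0],5],[[0,0,0],[0,0,0],5]]'

```text
clock: 11.9
position: [0.5975, -0.0602, 0.1905]
ee_rot: [-0.0, 0.701, 0.713, 0.0]
contact_force: [-0.5, 1.2, 0.7]
width: 0.05
gripper_force: 0.0
```

```bash
python3 - <<'E'
from h import *
s=manip.get_state();print(s['clock'],s['position'],s['contact_force'])
c=shot('wrist','w4');V=c['view'];print(-V[:3,:3].T@V[:3,3]);
p=proj('w4',[[.578,-.142,.04],[.608,-.13,.049],[.52,-.053,.06]],True);print(p)
m=p[0].astype(int);x0=max(0,min(560-240,m[0]-120));y0=max(0,min(420-180,m[1]-90));print(x0,y0)
a=cv2.imread('pics/w4.png')[y0:y0+180,x0:x0+240]
cv2.imwrite('pics/w4c.png',cv2.resize(a,None,fx=10/3,fy=10/3,interpolation=cv2.INTER_CUBIC))
E
```

```text
11.9 [ 0.5975312  -0.06016887  0.19048074] [-0.45443183  1.16312135  0.66028282]
[0.5956137  0.0098191  0.32281644]
[[259.22629682 278.54111274]
 [290.46690257 272.40225411]
 [189.80531541 193.87468313]]
139 188
```

View pics/w4c.png

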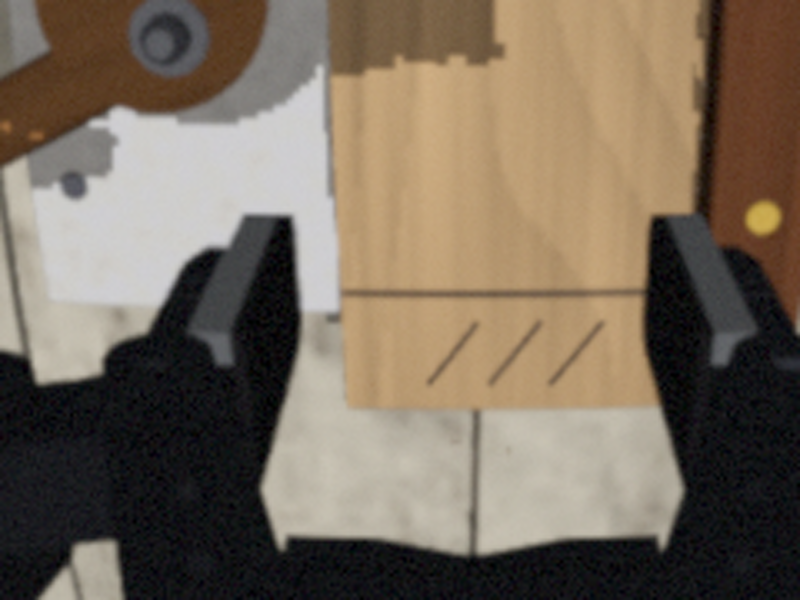

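The crop shows the saw board's right edge from (48,300) to (338,312) and the cut line from (343,292) to (645,293). The waste end is already overhanging.

```bash
python3 - <<'E'
from h import *
uv=np.array([[48,300],[190,306],[338,312],[343,292],[500,293],[645,293],[348,407],[655,407],[330,60],[163,38]])*.3+[139,188]
P=toworld('w4',uv,[.04]*3+[.049]*6+[.063],True);print(np.round(P,4))
t=np.radians(1.2);ys=lambda p:-np.sin(t)*p[:,0]+np.cos(t)*p[:,1]
print(np.round(ys(P),4))
# refine edges subpixel by gradient
g=cv2.cvtColor(cv2.imread('pics/w4.png'),cv2.COLOR_BGR2GRAY).astype(float)
E
```

```text
[[ 0.4673 -0.1473  0.04  ]
 [ 0.514  -0.1462  0.04  ]
 [ 0.5593 -0.1461  0.04  ]
 [ 0.5621 -0.1345  0.049 ]
 [ 0.6067 -0.1338  0.049 ]
 [ 0.6483 -0.1336  0.049 ]
 [ 0.5623 -0.174   0.049 ]
 [ 0.6548 -0.1731  0.049 ]
 [ 0.5602 -0.0661  0.049 ]
 [ 0.5189 -0.0571  0.063 ]]
[-0.1571 -0.1569 -0.1577 -0.1462 -0.1464 -0.1472 -0.1858 -0.1868 -0.0778
 -0.068 ]
```

drive_tool --rows '[[[0,0,0],[0.3,5,0],5],[[0,0,0],[0.3,5,0],5],[[0,0,0],[0.2,5.2,-1],5],[[0,0,0],[0,0,-5],5],[[0,0,0],[0,0,-5],5],[[0,0,0],[0,0,-3],5],[[0,0,0],[0,0,0],5],[[0,0,0],[0,0,0],5]]'

```text
clock: 12.95
position: [0.6053, 0.0925, 0.0505]
ee_rot: [-0.0, 0.7, 0.714, -0.0]
contact_force: [-1.3, -0.5, -0.5]
width: 0.05
gripper_force: 0.0
```

drive_tool --rows '[[[0,0,0],[0.02,-0.9,0],5],[[0,0,0],[0.02,-0.6,0],5],[[0,0,0],[0.02,-0.4,0],5],[[0,0,0],[0.01,-0.3,0],5],[[0,0,0],[0,-0.15,0],5],[[0,0,0],[0,0,0],5],[[0,0,0],[0,0,0],5]]'

```text
clock: 13.82
position: [0.6064, 0.0674, 0.0505]
ee_rot: [0.0, 0.701, 0.714, -0.0]
contact_force: [-0.1, 0.4, 0.3]
width: 0.0497
gripper_force: 0.2
```

drive_tool --rows '[[[0,0,0],[0,1.5,0],5],[[0,0,0],[0,0,5],5],[[0,0,0],[0,-1,6],8],[[0,0,0],[-1,-4,3],8],[[0,0,0],[0,-5,0],8],[[0,0,0],[0,-5,0],8],[[0,0,0],[0,0,0],8],[[0,0,0],[0,0,0],8]]'

```text
clock: 14.82
position: [0.5962, -0.0666, 0.1904]
ee_rot: [-0.0, 0.701, 0.713, 0.0]
contact_force: [-0.3, 0.9, -0.0]
width: 0.0797
gripper_force: 0.0
```

```bash
cat > meas.py <<'E'
from h import *
import sys
f=sys.argv[1];s=manip.get_state();print(s['clock'],s['position'])
shot('wrist',f)
g=cv2.cvtColor(cv2.imread('pics/%s.png'%f),cv2.COLOR_BGR2GRAY).astype(np.float32)
def scan(x,z,kind,ys):
    P=np.c_[np.full_like(ys,x),ys,np.full_like(ys,z)];uv=proj(f,P,True).astype(np.float32)
    v=cv2.remap(g,uv[:,:1],uv[:,1:],cv2.INTER_CUBIC).ravel()
    v=cv2.GaussianBlur(v[None],(0,0),2)[0]
    i=np.argmin(v) if kind=='line' else np.argmax(np.abs(np.gradient(v)))
    return ys[i],v
t=np.radians(1.0);yy=np.arange(-.165,-.122,.0003)
for x in (.57,.58,.59,.60,.61,.62): y,v=scan(x,.049,'line',yy);print('line',x,round(y,4),round(y-np.tan(t)*(x-.578),4),round(float(v.min()),0),round(float(np.median(v))))
for x in (.48,.49,.50,.51,.52,.53,.54): y,v=scan(x,.04,'edge',yy);print('edge',x,round(y,4),round(y-np.tan(t)*(x-.578),4),np.round(v[::24]))
E
python3 meas.py w5
```

```text
14.825 [ 0.59624096 -0.06662304  0.19037461]
line 0.57 -0.1443 -0.1442 112.0 150
line 0.58 -0.1443 -0.1443 118.0 155
line 0.59 -0.144 -0.1442 118.0 158
line 0.6 -0.144 -0.1444 114.0 153
line 0.61 -0.1437 -0.1443 107.0 146
line 0.62 -0.1434 -0.1441 108.0 145
edge 0.48 -0.1422 -0.1405 [ 52.  62.  65.  40. 198. 195.]
edge 0.49 -0.135 -0.1335 [  9.  12.  44.  62.  81. 198.]
edge 0.5 -0.1293 -0.1279 [  6.   8.   6.  16.  39. 143.]
edge 0.51 -0.1296 -0.1284 [ 46.  40.  38.  55.  73. 168.]
edge 0.52 -0.1458 -0.1448 [166. 172. 179. 197. 198. 198.]
edge 0.53 -0.1455 -0.1447 [181. 175. 181. 199. 199. 198.]
edge 0.54 -0.1455 -0.1448 [173. 173. 170. 198. 197. 199.]
```

The line is 0.4 mm short of the edge, which is within tolerance. I'll plan the lever sweep next.

```bash
python3 - <<'E'
import numpy as np
b=np.array([.519,-.056])
def P(d,ex=0,r=.075):
    f=np.radians(d);u=np.array([np.cos(f),np.sin(f)]);c=np.array([np.sin(f),-np.cos(f)])
    return b+r*u-(.011+.0145*abs(c[0])+.011*abs(c[1])+ex)*c
print('approach',P(205,.02).round(4)*100)
L=[P(205)]
for d in range(195,96,-7): p=P(d);print(d,(p*100).round(2),((p-L[-1])*100).round(2));L.append(p)
E
```

```text
approach [ 47.09 -13.04]
195 [45.31 -9.99] [-0.94  1.23]
188 [44.81 -9.01] [-0.51  0.98]
181 [44.44 -7.96] [-0.37  1.06]
174 [44.2  -7.15] [-0.24  0.81]
167 [44.03 -6.35] [-0.17  0.8 ]
160 [43.95 -5.51] [-0.08  0.84]
153 [43.97 -4.63] [0.02 0.87]
146 [44.1  -3.75] [0.13 0.89]
139 [44.35 -2.85] [0.25 0.89]
132 [44.72 -1.98] [0.37 0.88]
125 [45.21 -1.13] [0.49 0.85]
118 [45.82 -0.34] [0.61 0.79]
111 [46.55  0.38] [0.73 0.72]
104 [47.39  1.01] [0.84 0.63]
97 [48.33  1.52] [0.94 0.51]
```

drive_tool --rows '[[[0,0,0],[-4,-2,0],0],[[0,0,0],[-4,-2,0],0],[[0,0,0],[-4,-2,0],0],[[0,0,0],[-0.5,-0.5,-4],0],[[0,0,0],[0,0,-4],0],[[0,0,0],[0,0,0],0]]'

```text
clock: 15.62
position: [0.4691, -0.1303, 0.1085]
ee_rot: [-0.003, 0.7, 0.714, -0.001]
contact_force: [1.3, -0.2, 1.7]
width: -0.0001
gripper_force: 0.0
```

drive_tool --rows '[[[0,0,0],[0.2,0,-3],0],[[0,0,0],[0,0,-2.2],0],[[0,0,0],[0,0,0],0],[[0,0,0],[-0.8,1.8,0],0],[[0,0,0],[-0.95,1.2,0],0],[[0,0,0],[-0.5,1.0,0],0],[[0,0,0],[-0.4,1.0,0],0],[[0,0,0],[0,0,0],0]]'

```text
clock: 16.62
position: [0.4456, -0.0813, 0.0586]
ee_rot: [-0.001, 0.7, 0.714, -0.0]
contact_force: [0.2, -0.2, 0.3]
width: -0.0001
gripper_force: 0.0
```

drive_tool --rows '[[[0,0,0],[-0.35,1.0,-0.2],0],[[0,0,0],[-0.2,0.8,0],0],[[0,0,0],[-0.1,0.85,0],0],[[0,0,0],[0,0.9,0],0],[[0,0,0],[0.1,0.9,0],0],[[0,0,0],[0.25,0.9,0],0],[[0,0,0],[0.35,0.9,0],0]]'

```text
clock: 17.5
position: [0.4471, -0.0193, 0.0565]
ee_rot: [-0.0, 0.701, 0.713, -0.0]
contact_force: [-0.1, -2.9, 0.7]
width: -0.0
gripper_force: 1.0
```

```bash
python3 - <<'E'
from h import *
s=manip.get_state();print(s['clock'],s['position'],s['contact_force'])
shot('side','s6');shot('wrist','w6')
a=cv2.imread('pics/s6.png')[160:270,210:350]
b=cv2.imread('pics/w6.png')
cv2.imwrite('pics/c6.png',np.hstack([cv2.resize(a,(400,314),interpolation=cv2.INTER_CUBIC),cv2.copyMakeBorder(cv2.resize(b,(400,300)),0,14,0,0,0)]))
E
```

```text
17.5 [ 0.44707017 -0.01928728  0.05647582] [-0.05729443 -2.94048654  0.67910114]
```

View pics/c6.png

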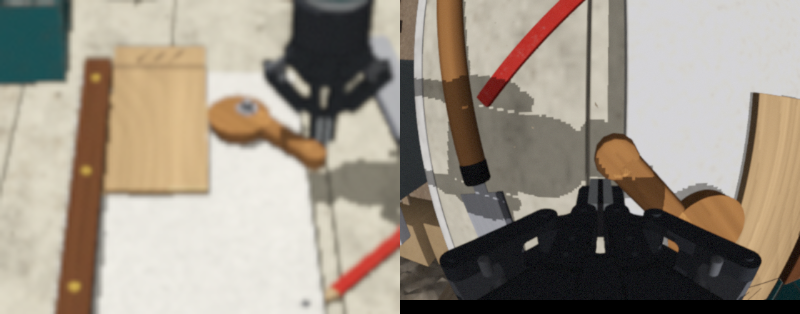

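The lever is turning with the fingers and now points left and toward the robot, with its end at left-panel (318,155). I'll continue to the jam.

drive_tool --rows '[[[0,0,0],[0.5,0.85,0],0],[[0,0,0],[0.6,0.8,0],0],[[0,0,0],[0.35,0.35,0],0],[[0,0,0],[0.35,0.35,0],0],[[0,0,0],[0,0,0],0]]'

```text
clock: 18.23
position: [0.4655, 0.0039, 0.0565]
ee_rot: [-0.0, 0.701, 0.713, 0.0]
contact_force: [-1.0, -1.8, 0.9]
width: 0.0001
gripper_force: 0.5
```

```bash
cat > lev.py <<'E'
from h import *
import sys
f=sys.argv[1];s=manip.get_state();print(s['clock'],s['position'],s['contact_force'])
shot('side',f);im=cv2.imread('pics/%s.png'%f).astype(int)
# score lever hypotheses: orange pixels along lever axis in top-plane warp
b=np.array([.519,-.056]);best=[]
hsv=cv2.cvtColor(im.astype(np.uint8),cv2.COLOR_BGR2HSV)
m=((hsv[...,0]<18)&(hsv[...,1]>110)).astype(np.float32)
for d in np.arange(85,150,1.):
    a=np.radians(d);u=np.array([np.cos(a),np.sin(a)]);n=np.array([-u[1],u[0]])
    P=np.array([[*(b+r*u+w*n),.059] for r in np.arange(.05,.1,.004) for w in np.arange(-.012,.0121,.004)])
    uv=proj(f,P).round().astype(int);best.append(m[uv[:,1],uv[:,0]].mean())
best=np.array(best);d=np.arange(85,150,1.);k=best>best.max()-.03;print('phi',d[k].mean(),'theta',np.radians(231-d[k].mean()),best.max())
E
python3 lev.py s7
```

```text
18.225 [0.46546436 0.00388092 0.0564864 ] [-0.96406793 -1.80619193  0.85030938]
phi 110.0 theta 2.111848394913139 0.8021978
```

drive_tool --rows '[[[0,0,0],[0.42,0.32,0],0],[[0,0,0],[0.42,0.31,0],0],[[0,0,0],[0.3,0.2,0],0],[[0,0,0],[0,0,0],0]]'

```text
clock: 18.77
position: [0.476, 0.0116, 0.0564]
ee_rot: [-0.0, 0.701, 0.714, -0.001]
contact_force: [-2.6, -3.3, 1.0]
width: -0.0001
gripper_force: 1.9
```

```bash
python3 lev.py s8
```

```text
18.775 [0.47600579 0.0116006  0.05638951] [-2.64963726 -3.34971207  1.04167291]
phi 101.66666666666667 theta 2.2572924992459993 0.74725276
```

drive_tool --rows '[[[0,0,0],[0.4,0.15,0],0],[[0,0,0],[0.3,0.15,0],0],[[0,0,0],[0.2,0.1,0],0],[[0,0,0],[0,0,0],0]]'

```text
clock: 19.32
position: [0.4838, 0.015, 0.0563]
ee_rot: [-0.001, 0.7, 0.714, -0.002]
contact_force: [-5.7, -5.9, 1.0]
width: 0.0001
gripper_force: 3.5
```

```bash
python3 lev.py s9
```

```text
19.325 [0.48375846 0.01500205 0.05626115] [-5.72673879 -5.85600528  0.99760668]
phi 97.0 theta 2.3387411976724017 0.71428573
```

Force is 8 N at about 2.33 rad, so it is locked. I'll back off and measure.

drive_tool --rows '[[[0,0,0],[-1.5,-0.5,0],0],[[0,0,0],[-1,0,2],0],[[0,0,0],[0,0,6],0],[[0,0,0],[3,-2,5.4],8],[[0,0,0],[5,-3,0],8],[[0,0,0],[5,-3,0],8],[[0,0,0],[0.7,0,0],8],[[0,0,0],[0,0,0],8]]'

```text
clock: 20.38
position: [0.5962, -0.0678, 0.188]
ee_rot: [-0.001, 0.701, 0.713, 0.0]
contact_force: [0.0, -0.0, 0.0]
width: 0.0801
gripper_force: 0.0
```

drive_tool --rows '[[[0,0,0],[0,0,0],8],[[0,0,0],[0,0,0],8]]'

```text
clock: 20.62
position: [0.5955, -0.0676, 0.1889]
ee_rot: [-0.0, 0.7, 0.714, 0.0]
contact_force: [0.4, 0.3, 0.2]
width: 0.0803
gripper_force: 0.0
```

```bash
python3 meas.py w10; python3 lev.py s10; python3 - <<'E'
import cv2,numpy as np
a=cv2.imread('pics/w10.png')
b=cv2.imread('pics/s10.png')[160:270,210:350]
cv2.imwrite('pics/c10.png',np.hstack([cv2.resize(a[150:390,110:430],(440,330),interpolation=cv2.INTER_CUBIC),cv2.resize(b,(360,330),interpolation=cv2.INTER_CUBIC)]))
E
```

```text
20.625 [ 0.59552828 -0.06755418  0.18887045]
line 0.57 -0.1446 -0.1445 113.0 150
line 0.58 -0.1446 -0.1446 118.0 156
line 0.59 -0.1446 -0.1448 119.0 159
line 0.6 -0.144 -0.1444 106.0 154
line 0.61 -0.144 -0.1446 104.0 147
line 0.62 -0.1437 -0.1444 103.0 147
edge 0.48 -0.1425 -0.1408 [ 56.  64.  63.  56. 199. 196.]
edge 0.49 -0.1353 -0.1338 [ 19.   7.  48.  64.  88. 198.]
edge 0.5 -0.1296 -0.1282 [  8.   9.   5.   5.  41. 162.]
edge 0.51 -0.1302 -0.129 [ 47.  51.  47.  72.  88. 181.]
edge 0.52 -0.1461 -0.1451 [165. 173. 180. 200. 200. 200.]
edge 0.53 -0.1458 -0.145 [181. 175. 180. 199. 200. 200.]
edge 0.54 -0.1458 -0.1451 [173. 175. 172. 198. 199. 200.]
20.675 [ 0.59574577 -0.06771107  0.1889305 ] [ 0.078174   -0.49317153  0.00360967]
phi 95.8 theta 2.3596851486963333 0.72527474
```

View pics/c10.png

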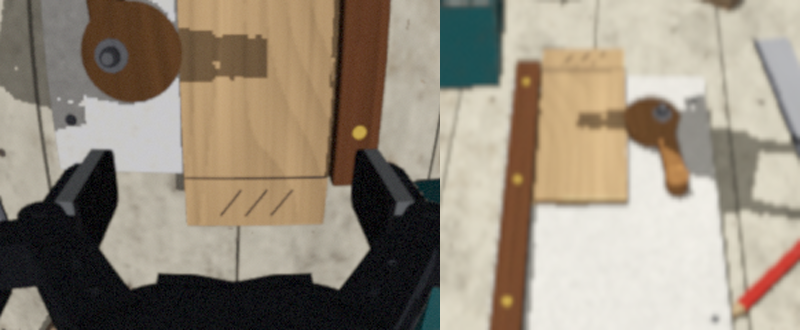

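The cam touches the board, the cut line is level with the end edge to within about 0.5 mm, and the board is flat on the fence. A last check of the lever angle from its end pixel (678,188) and the bolt (661,112):

```bash
python3 - <<'E'
from h import *
uv=np.array([[678-440,184],[661-440,112]])*[140/360,1/3]+[210,160]
P=toworld('s10',uv,[.059,.065]);print(P);d=P[0]-[.519,-.056,.059];a=np.degrees(np.arctan2(d[1],d[0]));print(np.linalg.norm(d),a,np.radians(231-a))
E
```

```text
[[ 0.50626833  0.04843458  0.059     ]
 [ 0.52197023 -0.05010704  0.065     ]]
0.1052077795717872 96.95065842656602 2.3396023705869395
```

Two independent estimates put the lever at about 2.34 rad, which is well locked, and the robot is clear of everything. I'll hand in.

```bash
python3 -c "
from rig import job
print(job.sign_off())"
```

```text
the job is handed in; nothing more can be done
None
```

The job is handed in: the board lies flat against the fence with its pencil line within about 0.5 mm of the saw board's right-hand end, and the cam lever is locked at about 2.34 rad. The tools around it were left where they lay, and it took about 21 s of the 69 s allowed.

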